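# Clamp the sample jar on the shaker

## Task

The sample jar is standing in the cradle of the bench shaker; clamp it down ready for shaking. Swing the blue bridge over the jar right up to its stop, then press the red quarter-turn stud down and turn it clockwise until it springs up into its catch, and last turn the black knob clockwise until it clicks past its detent. Leave the jar upright in its cradle and do not disturb the other two jars.

Things in the scene. Friction and masses are not known exactly. Their poses are not given: they have to be found in the camera images.
- shaker: Fixed bench shaker, grey housing 270 x 170 mm, aluminium platform 71 mm over the bench. Origin on the bench under the cradle's middle; x from the control strip (front, -x) to the pivot post (back), z up. Along x: catch turret (steel, 49 x 36 mm, cross-slotted, top 156 mm over the bench) at -95 mm, black jar cradle at 0, pivot post at +95 mm.
- cradle (a point): Middle of the cradle's inner floor, 74 mm over the bench. The cradle is a black rubber cup, 72 mm across and 18 mm high, about 2.5 mm wider all round than the jar.
- jar: Sample jar with a red screw cap, 54 mm in diameter, 70 mm tall, loose, standing in the cradle from the start. Origin at the centre of its underside, z up. It need not be handled.
- bridge (a joint): Swing of the blue clamp bridge about the vertical pivot post, rad: 0 = closed on its stop, lying over the jar with its free end over the catch turret; grows as the free end swings out to the shaker's left (+y), so it closes counter-clockwise seen from above. Starts at 0.7 to 1.1. Stays where it is left (friction about 0.12 N m).
- bridge_hinge (a point): On the pivot axis at the bridge's top face, 170 mm over the bench. x axis: along the bridge, from its free end towards the pivot; z up. The bridge is a bar 34 mm wide and 12 mm thick with round ends 38 mm across; its underside is 14 mm above the jar's cap.
- bridge_hold (a point): Middle of the bridge's top face 146 mm from the pivot axis, in the free gap between knob and stud: a place to pinch the bar across its 34 mm width (this point's y) or to push its side. Nothing stands beside or under the bar here. Axes as bridge_hinge.
- stud (a joint): Turn of the red stud in the bridge's free end, rad, clockwise from above: 0 = wing across the bridge (starts here; its blade under the bridge can pass in and out of the turret's slot only so), 1.571 = wing in line with the bridge, locked. Both are end stops. In the turret it turns only while pressed down; elsewhere it turns easily (0.02 N m).
- stud_press (a joint): How far the stud is pressed down, m: 0 = up, 0.009 = fully down, against a spring of 3 N at the top and 10 N fully down. It must be 7 mm or more down to turn in the turret; let go within about 0.15 rad of 1.571 it springs up into the catch and locks the bridge.
- stud_grip (a point): Grip point of the stud's red wing, on its turning axis, 190 mm from the pivot axis, 204 mm over the bench when up (moves with the stud). The wing is 52 mm long (this point's x), 12 mm thick (y), 28 mm tall: 8 mm above this point, 20 mm below. Under it, when up, 14 mm of stem and low collar above the bridge's top face.
- knob (a joint): Turn of the black torque knob in mid-bridge, rad, growing clockwise from above: starts at 0 to 0.4, end stop 1.5. Turns easily (0.02 N m) to 0.9, where a sprung roller meets the detent lobe on its rim; takes up to about 0.4 N m till 1.1, then snaps over to about 1.3: bar in line with the bridge, orange mark towards the stud.
- knob_grip (a point): Grip point of the knob's black bar, on the knob's axis, 95 mm from the pivot axis, 201 mm over the bench. Bar 56 mm long (this point's x, orange mark at the +x end), 16 mm thick (y), 34 mm tall: 11 mm above this point, 23 mm below, on a flat skirt 8 mm thick, 60 mm across. A detent block 10 mm high stands on the bridge 47 to 67 mm from the axis, pivot side.
- pad: Round black rubber pad, 38 mm across, sprung, under the bridge below the knob. The knob screws it down 4 mm a radian, on to the jar's cap.
- jar_green: Bystander: loose sample jar with a green cap, 54 mm in diameter, 70 mm tall, on the bench; origin at the centre of its underside.
- jar_red: Bystander: loose sample jar with a red cap, 54 mm in diameter, 70 mm tall, on the bench beside the shaker (not the one in the cradle); origin at the centre of its underside.
- record_box: Fixed obstacle left of the work: grey archive box, 490 mm long (away from the robot), 130 mm wide, 210 mm high, lying on a drawer cabinet 400 mm wide and 190 mm high, so its top is 400 mm over the bench. Origin at the centre of the box's underside. The arm must go round its near end or over it. Also fixed: a grey mixer 356 mm tall behind the shaker.

How it is judged:
By the outcome, as a careful person would: the job done as asked, in the order asked, and still so for the second after the job is handed in, with the robot touching nothing.
It also fails if it takes over 62 s, if anything falls off the work surface, if the arm or the gripper's body presses on something with over 40 N, if the wrist force passes 120 N, or if a joint passes its speed limit or range.

## Robot

A 6-joint arm with a two-finger parallel gripper is mounted at the origin on a cart in front of the work surface, level with it; the furniture and walls round the work are solid. World frame = base frame: x ahead of the robot, y to its left, z up, the work surface at z = 0. Lengths are in m, angles in rad, forces in N, time in s.
With the tool pointing down it reaches from about 0.375 to 0.9 m from the base axis. Payload 3.1 kg.
Tool frame: the origin (TCP) lies between the finger pads; the fingertips stand robot.finger_overhang ahead of it and the grasp point (between the pads) lies 3 mm ahead of it (robot.finger_overhang is the distance from the TCP to the fingertips, in m); z points along the fingers, y is the line along which they close (so a half turn about z gives the same grasp; the last joint's range is limited). The gripper opens to 87 mm and grips with 3 to 60 N. Pads are 19 mm wide; open, the fingers measure 117 mm over their backs; the gripper's body (75 mm by 190 mm) begins 51 mm behind the grasp point.
Start: joints at [-1.429, 0.527, 1.433, -0, 1.181, -0.178], TCP at [0.197, -0.593, 0.245] pointing down, gripper open.
Joint ranges: [-3.08, 3.08], [-0.75, 2.2], [0.22, 2.44], [-1.43, 4.57], [0, 2.65], [-2.85, 2.85]. Speed limits (rad/s): [2.79, 2.79, 3.14, 3.14, 3.14, 3.14].

## Interface

Orientations are given as a unit quaternion [x, y, z, w].
In Python, from rig import get_obs, vision, hand_in, nets, robot gives the robot as it stands.
- The arm moves only by the tool apply_moves, never from a script. Its argument "series" is a list of rows, each an object with "offset": the shift along the world's x, y, z in cm, a list of three; "rot": the turn, a rotation vector about the world's x, y, z in degrees, a list of three. A call has 1 to 20 rows; each row is the pose to reach, as a shift and turn from the pose commanded when the call began; what a row does not reach only later rows make up. A row lasts 1/10 s, in which the tool goes at most 50 mm and 8.59 degrees, less where a joint would pass 70% of its speed; a pose out of reach is approached as far as the arm can. A call with a gripper value outside its range is refused whole. "hand" is the opening, from 0 (shut) to 1 (fully open), set as the call begins (left out, the last holds). The fingers move at their own pace and stop on an object; "newtons" is the grip in N (left out, the last holds). Time passes only in rows, so rows that repeat a pose let the fingers close. It gives the time, the measured TCP pose, the force, the opening and the grip force at its end, in the units of the state.
- get_obs(): the state, without advancing time (a new reading comes with each control period).
- vision.camera(name): name is "side" or "top"; returns the picture (480x640x3 uint8, red, green, blue); there is no depth.
- vision.calibration(name): a dict with "K" (3x3 intrinsics, pixels), "k1" (the pictures are not rectified: a ray, as slopes to the right and down, at radius r is drawn at 1 + k1 r^2 times it, then the intrinsics apply), "R" (3x3) and "t" (3): a world point X has camera coordinates R X + t. Camera axes: x right, y down, z forward; pixel columns grow to the right and rows downward; lengths in m; the calibration is good to about 2 mm. A picture is of the moment at which its call begins. calibration takes no time and is no camera call.
- hand_in(): hands the job in; it is judged then, once.
Trained networks look in the newest picture that a camera, given by its name, has taken for a name from the list of things; names that differ only in an ending like _2 or _b are one class to them, and where a whole thing is asked for, a point or a joint stands for the part that bears it (a point fixed in the world has none). Each returns a list of dicts, best first, with "conf" (0 to 1); they miss things now and then, are a little off and sometimes report something else, mostly with a low value. They report only what shows in the picture. A call takes as long as a camera call.
- nets.search_frame(camera, query): "centre" ([x, y, z] in m, in world coordinates, good to about 4 mm: the middle of the surface that is visible of it).
- nets.spot_point(camera, query): "centre" ([x, y, z] in m, in world coordinates, good to about 4 mm: a listed point, or the origin of a listed thing).
The state is a dict: "time": time; "q": joint angles; "joint_velocities": joint speeds; "joint_torque": joint torques, N m; "position": TCP position; "tool_rot": TCP orientation; "ft_force": force on the tool from outside, world axes, zero at the start; "moment": the same for the moment, N m; "grip_width": finger opening in m; "grip_force": force on a finger pad.
Only numpy, scipy, OpenCV 4.12 (cv2) and the standard library are available. Lean on these libraries where they do the work, as an engineer would, in place of code of your own. Each camera call takes 0.05 s, during which the arm holds its last target. There are 200 camera calls.

## Working session

There is one attempt and no reset: what is moved stays moved. The work goes in short steps, Python scripts to look and compute and a tool call to move; the robot and the scene stay as the last step left them, time stands still between calls to the robot, and variables do not carry over. Pictures are saved under pics/ and viewed, at most 10 in all, crops included, and the job is handed in when it is done.

Besides the shell and the picture viewer there is one more tool, called after ">>>" by a JSON object that holds its "op" and its "data", one argument or row to a line. apply_moves: Moves the arm, as the interface text tells. Its arguments: {"type":"object","properties":{"series":{"type":"array"},"hand":{"type":"number"},"newtons":{"type":"number"}},"required":["series"]}

```bash
mkdir -p pics; ls; python3 - <<'E'
from rig import get_obs, vision, nets, robot
import cv2
print(get_obs()); print(robot.finger_overhang)
for c in("side","top"):
    im=vision.camera(c); cv2.imwrite(f"pics/{c}0.png",im[:,:,::-1])
    for q in("shaker","cradle","bridge_hinge","bridge_hold","stud_grip","knob_grip","jar_green","jar_red","jar","record_box"):
        for r in nets.spot_point(c,q)[:2]: print(c,q,[round(v,4) for v in r["centre"]],round(r["conf"],2),{k:v for k,v in r.items() if k not in("centre","conf")})
E
```

```text
pics
{'time': 0.0, 'q': array([-1.42948583e+00,  5.28462791e-01,  1.43391546e+00, -2.24161111e-05,
        1.18139194e+00, -1.78489166e-01]), 'joint_velocities': array([ 7.11086780e-04, -7.03631052e-05,  1.22539483e-03,  1.46538821e-04,
        1.06702002e-03,  6.21740105e-05]), 'joint_torque': array([-2.14594074e-03, -4.40047181e+01, -1.76589561e+01,  6.31670561e-02,
        5.82822226e-02, -1.67311655e-04]), 'position': array([ 0.19641472, -0.59260433,  0.24356948]), 'tool_rot': array([ 9.87241972e-01,  1.59223436e-01,  9.87579415e-06, -1.08877405e-03]), 'ft_force': array([-0.86407469, -0.20618465,  0.47073937]), 'moment': array([ 0.02251566, -0.02535339, -0.02512402]), 'grip_force': 0.0, 'grip_width': 0.08689995752080909}
0.022
side shaker [0.5644, -0.2423, -0.0005] 0.57 {}
side shaker [0.4982, -0.4602, 0.0038] 0.49 {}
side cradle [0.5623, -0.2435, 0.0768] 0.98 {}
side bridge_hinge [0.6596, -0.2349, 0.1699] 0.9 {}
side bridge_hold [0.5661, -0.1268, 0.1664] 0.71 {}
side stud_grip [0.5361, -0.0892, 0.2037] 0.74 {}
side knob_grip [0.5968, -0.1669, 0.1973] 0.69 {}
side jar_green [0.4999, -0.4602, 0.002] 0.67 {}
side jar_red [0.4312, 0.0556, 0.0024] 0.74 {}
side jar [0.5686, -0.2434, 0.074] 0.67 {}
top shaker [0.5669, -0.2455, 0.0001] 0.86 {}
top cradle [0.5622, -0.2436, 0.0726] 0.8 {}
top stud_grip [0.5389, -0.0886, 0.199] 0.6 {}
top knob_grip [0.5997, -0.1666, 0.2018] 0.96 {}
top jar_green [0.5, -0.4609, 0.006] 0.58 {}
top jar_red [0.4272, 0.0511, -0.0006] 0.92 {}
top jar [0.5644, -0.2441, 0.0713] 0.65 {}
```

View pics/top0.png

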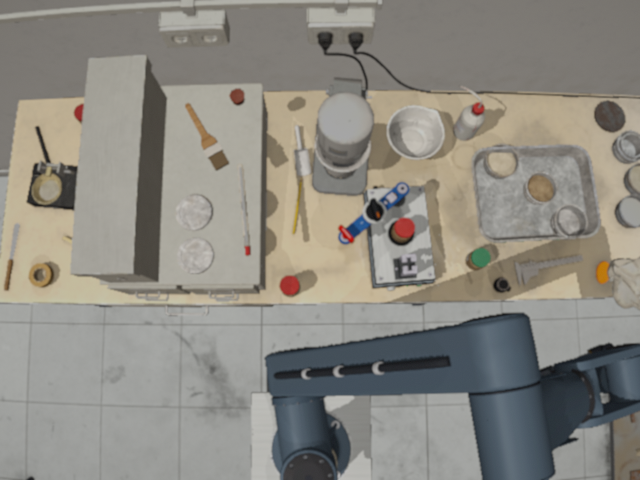

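View pics/side0.png

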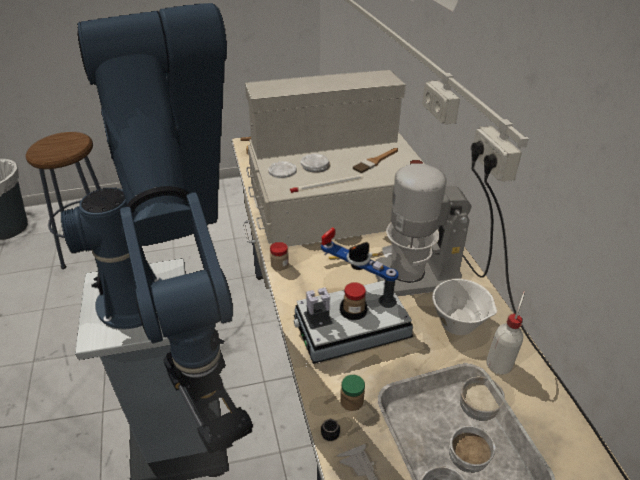

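The top view shows the stud at (345,234), knob (375,210), hinge (402,190) and turret (405,266). The mixer base corner is at about (368,192), and the side view agrees. Next I'll average a few more detections, fit the geometry and check the clearance to the mixer.

```bash
cat > h.py <<'E'
import numpy as np, cv2
from rig import vision, nets
def avg(q,n=2,cams=("side","top")):
    P=[]
    for c in cams:
        for _ in range(n):
            vision.camera(c); r=nets.spot_point(c,q)
            if r: P.append(r[0]["centre"]+[r[0]["conf"]])
    return np.round(np.array(P),4)
def ray(c,u,v,z):
    k=vision.calibration(c);K=np.array(k["K"]);R=np.array(k["R"]);t=np.array(k["t"])
    d=cv2.undistortPoints(np.array([[[u,v]]],float),K,np.array([k["k1"],0,0,0.]))[0,0]
    # k1 applied on r of undistorted slopes
    o=-R.T@t; d=R.T@np.array([d[0],d[1],1]); return np.round(o+d*(z-o[2])/d[2],4)
def px(c,X):
    k=vision.calibration(c);K=np.array(k["K"]);R=np.array(k["R"]);t=np.array(k["t"])
    return cv2.projectPoints(np.array([X],float),cv2.Rodrigues(R)[0],t,K,np.array([k["k1"],0,0,0.]))[0].ravel()
E
python3 - <<'E'
from h import *
for q in("cradle","bridge_hinge","stud_grip","knob_grip","bridge_hold"):
    print(q); print(avg(q))
for uv,z in(((368,192),0),((315,190),0),((372,284),.06),((367,190),.06),((405,266),.156),((402,190),.17),((436,278),.06),((345,100),.35)): print(uv,z,ray("top",*uv,z))
print(ray("top",372,120,.33),ray("top",345,165,.2))
E
```

```text
cradle
[[ 0.5626 -0.2448  0.0769  0.57  ]
 [ 0.5623 -0.2473  0.0795  0.95  ]
 [ 0.5635 -0.2431  0.0704  0.61  ]
 [ 0.5615 -0.2445  0.0734  0.59  ]]
bridge_hinge
[[ 0.6577 -0.2353  0.1666  0.82  ]
 [ 0.665  -0.2417  0.1694  0.6   ]
 [ 0.6577 -0.2377  0.174   0.78  ]
 [ 0.6539 -0.2384  0.1692  0.62  ]]
stud_grip
[[ 0.5362 -0.0912  0.2059  0.42  ]
 [ 0.5379 -0.0914  0.2059  0.5   ]
 [ 0.5379 -0.0881  0.202   0.51  ]
 [ 0.5368 -0.0899  0.2021  0.59  ]]
knob_grip
[[ 0.5995 -0.166   0.1963  0.69  ]
 [ 0.5992 -0.1608  0.1965  0.72  ]
 [ 0.5989 -0.1662  0.2003  0.83  ]
 [ 0.6005 -0.1658  0.2026  0.98  ]]
bridge_hold
[[ 0.5705 -0.1274  0.1663  0.74  ]
 [ 0.5708 -0.1237  0.166   0.87  ]
 [ 0.5653 -0.1285  0.1724  0.8   ]
 [ 0.5697 -0.1256  0.1683  0.81  ]]
(368, 192) 0 [ 0.6971 -0.1677  0.    ]
(315, 190) 0 [ 0.7043 -0.0173  0.    ]
(372, 284) 0.06 [ 0.4289 -0.1659  0.06  ]
(367, 190) 0.06 [ 0.6861 -0.1595  0.06  ]
(405, 266) 0.156 [ 0.4623 -0.2402  0.156 ]
(402, 190) 0.17 [ 0.6543 -0.2383  0.17  ]
(436, 278) 0.06 [ 0.4425 -0.3372  0.06  ]
(345, 100) 0.35 [ 0.8183 -0.0892  0.35  ]
[ 0.7771 -0.1514  0.33  ] [ 0.7117 -0.0936  0.2   ]
```

```bash
python3 - <<'E'
import cv2
im=cv2.imread("pics/top0.png")[150:310,270:480]
cv2.imwrite("pics/top0c.png",cv2.resize(im,None,fx=3.6,fy=3.6,interpolation=cv2.INTER_CUBIC))
E
```

```text
(no output)
```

View pics/top0c.png

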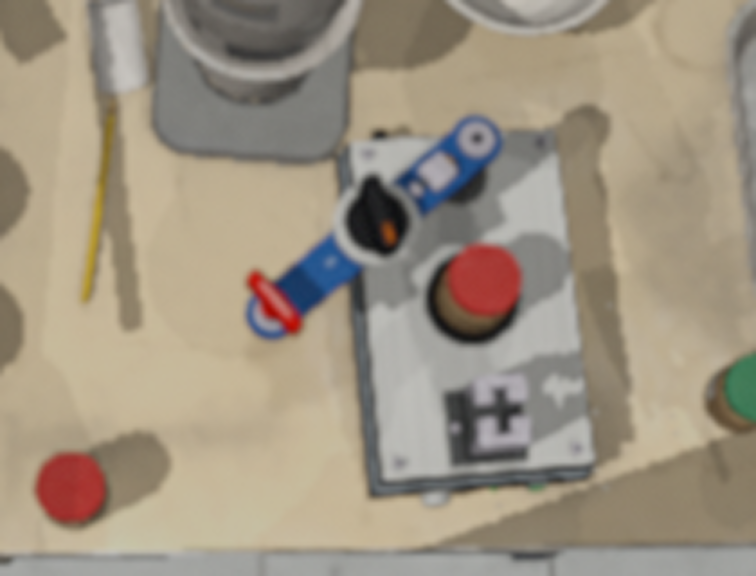

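The crop shows the knob's orange mark pointing forward-right, the turret's cross slot at crop (502,411) and the four platform screws. I'll get the yaw from these.

```bash
python3 - <<'E'
from h import *
r=lambda u,v,z: ray("top",270+u/3.6,150+v/3.6,z)
S=[r(368,153,.071),r(400,462,.071),r(575,447,.071),r(540,143,.071)]
print(S)
f=lambda a,b:np.degrees(np.arctan2((a-b)[1],(a-b)[0]))
print("yaw",f(S[0],S[1]),f(S[3],S[2]),f(S[0],S[3])-90,f(S[1],S[2])-90,"mean",np.mean(S,0))
T=r(502,411,.156);H=r(478,138,.170);print("turret",T,"hinge",H,f(H,T),np.linalg.norm((H-T)[:2]))
c=np.array([.5625,-.2442]);print(f(H[:2],c))
st=np.array([.5375,-.0895]);kn=np.array([.5995,-.166])
h=np.array([.6575,-.2376])
for a in(st,kn):print(f(a,h),np.linalg.norm(a-h))
a,b=r(388,232,.21),r(373,185,.21);print("knob bar",f(a,b))
E
```

```text
[array([ 0.6758, -0.1725,  0.071 ]), array([ 0.4423, -0.1892,  0.071 ]), array([ 0.4516, -0.3185,  0.071 ]), array([ 0.6828, -0.3033,  0.071 ])]
yaw 4.09084815648709 3.761437477015339 3.0633655806567077 4.113957641396254 mean [ 0.563125 -0.245875  0.071   ]
turret [ 0.4668 -0.2515  0.156 ] hinge [ 0.6587 -0.2405  0.17  ] 3.280691222833178 0.19221500981973283
2.2025981617658115
129.01658195033622 0.19061377180046568
129.0094052820752 0.09214423476268058
knob bar -164.33183957824752
```

>>> {"op": "apply_moves", "data": {
  "series": [
    {"offset":[0,0,5],"rot":[0,0,0]},
    {"offset":[37,46.8,6],"rot":[0,0,-69.4]},
    {"offset":[37,46.8,6],"rot":[0,0,-69.4]},
    {"offset":[37,46.8,6],"rot":[0,0,-69.4]},
    {"offset":[37,46.8,6],"rot":[0,0,-69.4]},
    {"offset":[37,46.8,6],"rot":[0,0,-69.4]},
    {"offset":[37,46.8,6],"rot":[0,0,-69.4]},
    {"offset":[37,46.8,6],"rot":[0,0,-69.4]},
    {"offset":[37,46.8,6],"rot":[0,0,-69.4]},
    {"offset":[37,46.8,6],"rot":[0,0,-69.4]},
    {"offset":[37,46.8,6],"rot":[0,0,-69.4]},
    {"offset":[37,46.8,6],"rot":[0,0,-69.4]},
    {"offset":[37,46.8,6],"rot":[0,0,-69.4]},
    {"offset":[37,46.8,6],"rot":[0,0,-69.4]},
    {"offset":[37,46.8,6],"rot":[0,0,-69.4]},
    {"offset":[37,46.8,6],"rot":[0,0,-69.4]}
  ],
  "hand": 0.6
}}

```text
time: 4.7
position: [0.5662, -0.1252, 0.3044]
tool_rot: [0.903, -0.431, -0.0, 0.0]
ft_force: [-0.6, 0.0, 0.0]
grip_width: 0.0522
grip_force: 0.0
```

>>> {"op": "apply_moves", "data": {
  "series": [
    {"offset":[0,0,-4],"rot":[0,0,0]},
    {"offset":[0,0,-8],"rot":[0,0,0]},
    {"offset":[0,0,-10],"rot":[0,0,0]},
    {"offset":[0,0,-11],"rot":[0,0,0]},
    {"offset":[0,0,-12],"rot":[0,0,0]},
    {"offset":[0,0,-13],"rot":[0,0,0]},
    {"offset":[0,0,-13],"rot":[0,0,0]}
  ]
}}

```text
time: 5.4
position: [0.5661, -0.1256, 0.174]
tool_rot: [0.902, -0.431, -0.001, 0.0]
ft_force: [-0.3, -0.2, -0.1]
grip_width: 0.052
grip_force: 0.0
```

```bash
python3 - <<'E'
import numpy as np
h=np.array([.6578,-.2387]);p0=np.array([.5661,-.1251])
for d in list(range(5,56,5))+[58]:
    a=np.radians(128.9+d);print(d,np.round(100*(h+.146*np.array([np.cos(a),np.sin(a)])-p0),1))
E
```

```text
5 [-1.  -0.8]
10 [-1.8 -1.8]
15 [-2.6 -2.8]
20 [-3.3 -3.8]
25 [-3.9 -4.9]
30 [-4.5 -6.1]
35 [-4.9 -7.3]
40 [-5.2 -8.5]
45 [-5.3 -9.8]
50 [ -5.4 -11.1]
55 [ -5.4 -12.4]
58 [ -5.3 -13.1]
```

>>> {"op": "apply_moves", "data": {
  "series": [
    {"offset":[-1.0,-0.8,0],"rot":[0,0,5]},
    {"offset":[-1.8,-1.8,0],"rot":[0,0,10]},
    {"offset":[-2.6,-2.8,0],"rot":[0,0,15]},
    {"offset":[-3.3,-3.8,0],"rot":[0,0,20]},
    {"offset":[-3.9,-4.9,0],"rot":[0,0,25]},
    {"offset":[-4.5,-6.1,0],"rot":[0,0,30]},
    {"offset":[-4.9,-7.3,0],"rot":[0,0,35]},
    {"offset":[-5.2,-8.5,0],"rot":[0,0,40]},
    {"offset":[-5.3,-9.8,0],"rot":[0,0,45]},
    {"offset":[-5.4,-11.1,0],"rot":[0,0,50]},
    {"offset":[-5.4,-12.4,0],"rot":[0,0,55]},
    {"offset":[-5.4,-12.4,0],"rot":[0,0,55]}
  ]
}}

```text
time: 6.6
position: [0.5134, -0.2513, 0.1757]
tool_rot: [0.999, 0.033, 0.001, 0.001]
ft_force: [0.4, 0.3, 0.1]
grip_width: 0.0521
grip_force: 0.0
```

>>> {"op": "apply_moves", "data": {
  "series": [
    {"offset":[0,-0.3,0],"rot":[0,0,0]},
    {"offset":[0,-0.6,0],"rot":[0,0,0]},
    {"offset":[0,-0.8,0],"rot":[0,0,0]},
    {"offset":[0,-0.8,0],"rot":[0,0,0]}
  ]
}}

```text
time: 7.0
position: [0.5126, -0.2572, 0.1746]
tool_rot: [0.999, 0.034, 0.0, 0.0]
ft_force: [-0.8, -0.4, -0.2]
grip_width: 0.0521
grip_force: 0.0
```

>>> {"op": "apply_moves", "data": {
  "series": [
    {"offset":[0,-0.2,0],"rot":[0,0,0]},
    {"offset":[0,-0.4,0],"rot":[0,0,0]},
    {"offset":[0,-0.4,0],"rot":[0,0,0]}
  ]
}}

```text
time: 7.3
position: [0.5124, -0.2577, 0.1744]
tool_rot: [0.999, 0.033, -0.0, -0.004]
ft_force: [1.6, 7.7, 3.3]
grip_width: 0.0522
grip_force: 4.1
```

```bash
python3 - <<'E'
from h import *
from rig import get_obs
im=vision.camera("side"); cv2.imwrite("pics/s1.png",cv2.resize(im[190:370,250:460][:,:,::-1],None,fx=3.3,fy=3.3,interpolation=cv2.INTER_CUBIC))
print(get_obs()["ft_force"],get_obs()["position"])
for q in("stud_grip","knob_grip"):print(q,avg(q,1))
E
```

```text
[2.47259357 7.82277802 3.20747681] [ 0.51239228 -0.25767259  0.17434515]
stud_grip [[ 0.47   -0.2487  0.2031  0.65  ]]
knob_grip [[ 0.5653 -0.2421  0.197   0.39  ]
 [ 0.5649 -0.246   0.2031  0.58  ]]
```

View pics/s1.png

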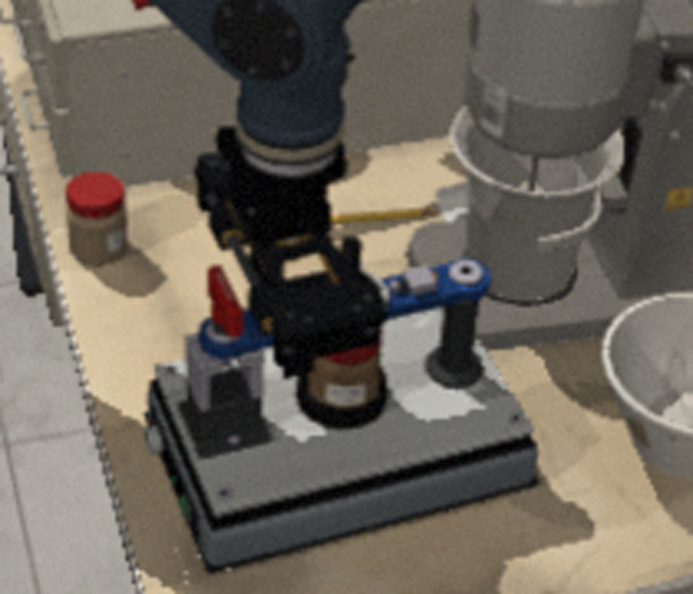

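>>> {"op": "apply_moves", "data": {
  "series": [
    {"offset":[0,1.2,0],"rot":[0,0,0]},
    {"offset":[0,1.2,1],"rot":[0,0,0]},
    {"offset":[0,1.2,5],"rot":[0,0,0]},
    {"offset":[0,1.2,9],"rot":[0,0,0]},
    {"offset":[-4.2,1.1,13],"rot":[0,0,90]},
    {"offset":[-4.2,1.1,13],"rot":[0,0,90]},
    {"offset":[-4.2,1.1,13],"rot":[0,0,90]},
    {"offset":[-4.2,1.1,13],"rot":[0,0,90]},
    {"offset":[-4.2,1.1,13],"rot":[0,0,90]},
    {"offset":[-4.2,1.1,13],"rot":[0,0,90]},
    {"offset":[-4.2,1.1,13],"rot":[0,0,90]},
    {"offset":[-4.2,1.1,13],"rot":[0,0,90]},
    {"offset":[-4.2,1.1,13],"rot":[0,0,90]},
    {"offset":[-4.2,1.1,13],"rot":[0,0,90]},
    {"offset":[-4.2,1.1,13],"rot":[0,0,90]},
    {"offset":[-4.2,1.1,13],"rot":[0,0,90]},
    {"offset":[-4.2,1.1,13],"rot":[0,0,90]},
    {"offset":[-4.2,1.1,13],"rot":[0,0,90]}
  ]
}}

```text
time: 9.55
position: [0.4705, -0.2505, 0.3048]
tool_rot: [0.683, 0.731, -0.0, 0.0]
ft_force: [0.2, 0.7, 0.0]
grip_width: 0.0522
grip_force: 0.0
```

```bash
python3 - <<'E'
from h import *
from rig import get_obs
for c in("side","top"):
    im=vision.camera(c); a=im[190:370,250:460] if c=="side" else im[150:310,270:480]
    cv2.imwrite(f"pics/{c}2.png",cv2.resize(a[:,:,::-1],None,fx=3.3,fy=3.3,interpolation=cv2.INTER_CUBIC))
for q in("stud_grip","knob_grip","bridge_hold"):print(q,avg(q,2))
print(get_obs()["ft_force"],get_obs()["position"])
E
```

```text
stud_grip [[ 0.4653 -0.2467  0.2055  0.55  ]
 [ 0.4683 -0.2479  0.2042  0.62  ]
 [ 0.5003 -0.4593  0.0022  0.64  ]]
knob_grip [[ 0.5653 -0.244   0.1963  0.91  ]
 [ 0.5662 -0.2404  0.1978  0.61  ]
 [ 0.5642 -0.2436  0.2033  0.57  ]]
bridge_hold [[ 0.5196 -0.247   0.1688  0.74  ]
 [ 0.5158 -0.2487  0.1678  0.66  ]
 [ 0.515  -0.2483  0.173   0.96  ]]
[-0.52505132  0.24196115 -1.00424486] [ 0.47049597 -0.250319    0.30454062]
```

View pics/side2.png

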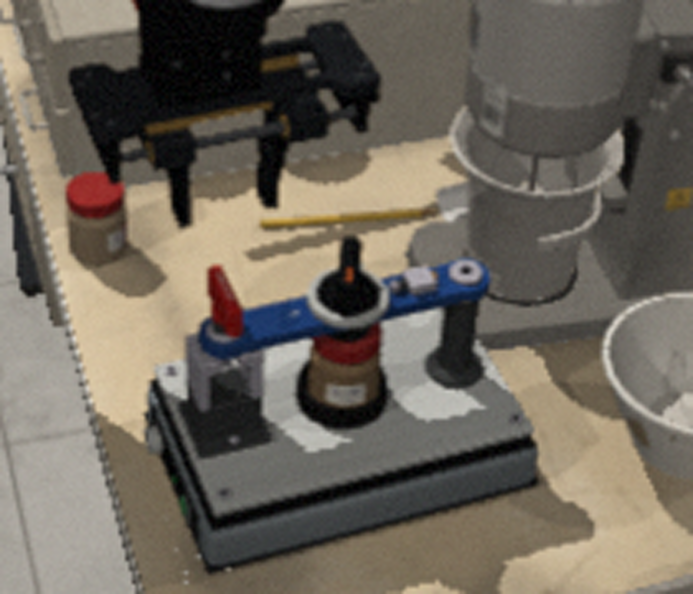

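The bridge lies closed over the turret and the stud wing stands across it. Next I grip the wing.

>>> {"op": "apply_moves", "data": {
  "series": [
    {"offset":[-0.2,0.1,-4],"rot":[0,0,0]},
    {"offset":[-0.2,0.1,-7],"rot":[0,0,0]},
    {"offset":[-0.2,0.1,-8.5],"rot":[0,0,0]},
    {"offset":[-0.2,0.1,-9.8],"rot":[0,0,0]},
    {"offset":[-0.2,0.1,-9.8],"rot":[0,0,0]}
  ]
}}

```text
time: 11.35
position: [0.4675, -0.2485, 0.2048]
tool_rot: [0.683, 0.731, -0.0, -0.002]
ft_force: [0.2, -0.4, -0.3]
grip_width: 0.0523
grip_force: 0.0
```

>>> {"op": "apply_moves", "data": {
  "series": [
    {"offset":[0,0,0],"rot":[0,0,0]},
    {"offset":[0,0,0],"rot":[0,0,0]},
    {"offset":[0,0,0],"rot":[0,0,0]},
    {"offset":[0,0,0],"rot":[0,0,0]},
    {"offset":[0,0,0],"rot":[0,0,0]},
    {"offset":[0,0,0],"rot":[0,0,0]},
    {"offset":[0,0,0],"rot":[0,0,0]},
    {"offset":[0,0,0],"rot":[0,0,0]}
  ],
  "hand": 0,
  "newtons": 45
}}

```text
time: 12.15
position: [0.4703, -0.2493, 0.207]
tool_rot: [0.683, 0.731, 0.001, 0.002]
ft_force: [4.7, 1.4, -0.9]
grip_width: 0.0117
grip_force: 45.0
```

>>> {"op": "apply_moves", "data": {
  "series": [
    {"offset":[0.2,0,-0.3],"rot":[0,0,0]},
    {"offset":[0.2,0,-0.7],"rot":[0,0,0]},
    {"offset":[0.2,0,-1.0],"rot":[0,0,0]},
    {"offset":[0.2,0,-1.0],"rot":[0,0,0]}
  ]
}}

```text
time: 12.55
position: [0.4706, -0.2493, 0.1978]
tool_rot: [0.682, 0.731, -0.0, 0.0]
ft_force: [-1.1, 2.6, 9.0]
grip_width: 0.0119
grip_force: 45.0
```

>>> {"op": "apply_moves", "data": {
  "series": [
    {"offset":[0,0,-0.1],"rot":[0,0,-6]},
    {"offset":[0,0,-0.1],"rot":[0,0,-14]},
    {"offset":[0,0,-0.1],"rot":[0,0,-22]},
    {"offset":[0,0,-0.1],"rot":[0,0,-30]},
    {"offset":[0,0,-0.1],"rot":[0,0,-38]},
    {"offset":[0,0,-0.1],"rot":[0,0,-46]},
    {"offset":[0,0,-0.1],"rot":[0,0,-54]},
    {"offset":[0,0,-0.1],"rot":[0,0,-62]},
    {"offset":[0,0,-0.1],"rot":[0,0,-70]},
    {"offset":[0,0,-0.1],"rot":[0,0,-78]},
    {"offset":[0,0,-0.1],"rot":[0,0,-84]},
    {"offset":[0,0,-0.1],"rot":[0,0,-89]},
    {"offset":[0,0,-0.1],"rot":[0,0,-89]}
  ]
}}

```text
time: 13.85
position: [0.4725, -0.2509, 0.1978]
tool_rot: [0.999, 0.042, 0.002, 0.002]
ft_force: [2.3, -0.0, 11.7]
grip_width: 0.0115
grip_force: 45.0
```

```bash
python3 - <<'E'
from rig import get_obs
o=get_obs();print(o["moment"],o["ft_force"],o["tool_rot"],o["position"])
E
```

```text
[ 0.1642128  -0.17220769 -0.04294236] [ 2.3379207  -0.03691391 11.74293506] [0.99910674 0.04212626 0.00247999 0.00222308] [ 0.47247273 -0.25091716  0.19776792]
```

>>> {"op": "apply_moves", "data": {
  "series": [
    {"offset":[0,0,0],"rot":[0,0,-1]},
    {"offset":[0,0,0.4],"rot":[0,0,-1]},
    {"offset":[0,0,0.8],"rot":[0,0,-1]},
    {"offset":[0,0,0.8],"rot":[0,0,-1]}
  ]
}}

```text
time: 14.25
position: [0.4724, -0.2507, 0.205]
tool_rot: [0.999, 0.034, 0.002, 0.002]
ft_force: [4.7, -0.1, 4.2]
grip_width: 0.0117
grip_force: 45.0
```

>>> {"op": "apply_moves", "data": {
  "series": [
    {"offset":[0,0,0],"rot":[0,0,0]},
    {"offset":[0,0,0],"rot":[0,0,0]},
    {"offset":[0,0,0],"rot":[0,0,0]},
    {"offset":[0,0,0],"rot":[0,0,0]},
    {"offset":[0,0,4],"rot":[0,0,0]},
    {"offset":[0,0,8],"rot":[0,0,0]},
    {"offset":[0,0,9],"rot":[0,0,0]},
    {"offset":[0,0,9],"rot":[0,0,0]}
  ],
  "hand": 0.55
}}

```text
time: 15.05
position: [0.4707, -0.2497, 0.2946]
tool_rot: [0.999, 0.034, 0.001, 0.001]
ft_force: [-0.1, -0.1, 0.0]
grip_width: 0.0478
grip_force: 0.0
```

```bash
python3 - <<'E'
from h import *
im=vision.camera("side"); 
cv2.imwrite("pics/side3.png",cv2.resize(im[190:370,250:460][:,:,::-1],None,fx=3.3,fy=3.3,interpolation=cv2.INTER_CUBIC))
for q in("stud_grip","knob_grip"):print(q,avg(q,2))
E
```

```text
stud_grip [[ 0.468  -0.2484  0.2076  0.53  ]
 [ 0.4703 -0.2445  0.2062  0.51  ]]
knob_grip [[ 0.5663 -0.2446  0.1997  0.64  ]
 [ 0.5649 -0.2457  0.1991  0.74  ]
 [ 0.5646 -0.2453  0.2043  0.58  ]]
```

View pics/side3.png

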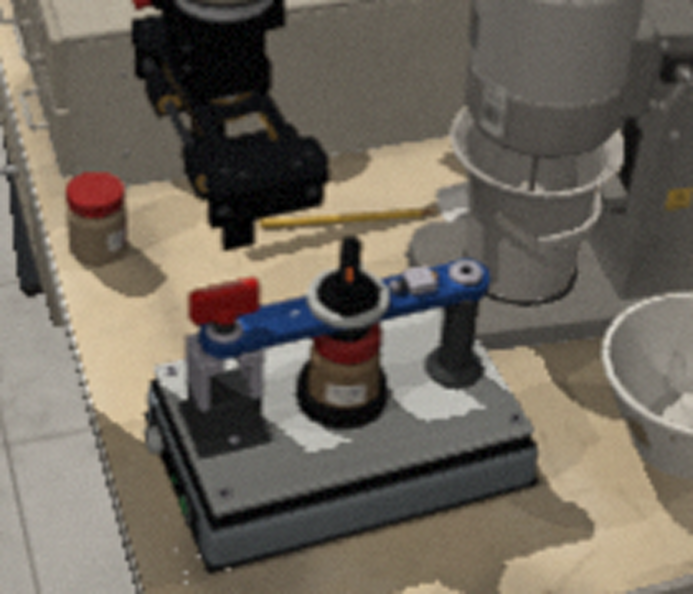

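The stud wing is now in line with the bridge and up. I'll check the knob's angle from the top camera.

```bash
python3 - <<'E'
from h import *
im=vision.camera("top"); x,y=px("top",[.565,-.2447,.21]);print(x,y); x,y=int(x),int(y)
cv2.imwrite("pics/top3.png",cv2.resize(im[y-30:y+30,x-40:x+40][:,:,::-1],None,fx=8,fy=8,interpolation=cv2.INTER_CUBIC))
E
```

```text
408.50007359142023 220.91396510149525
```

View pics/top3.png

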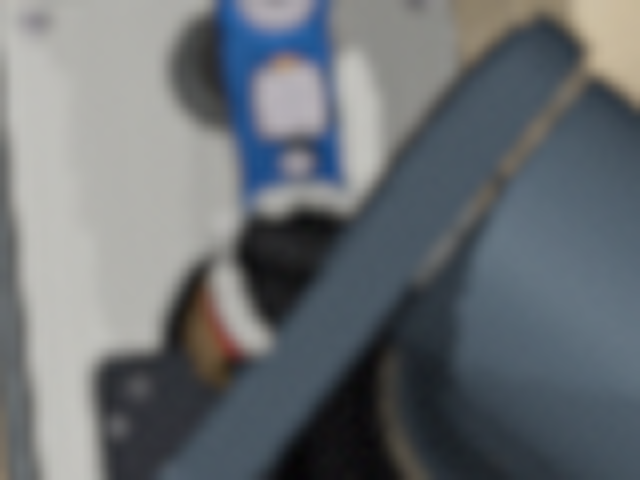

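```bash
python3 - <<'E'
from h import *
k=vision.calibration("side");C=-np.array(k["R"]).T@np.array(k["t"]);print(C)
im=vision.camera("side")
cv2.imwrite("pics/s4.png",cv2.resize(im[255:295,335:385][:,:,::-1],None,fx=12,fy=12,interpolation=cv2.INTER_CUBIC))
K=np.array([.565,-.2447,.212])
for a in(230,240,250,260,265):
    d=np.array([np.cos(np.radians(a)),np.sin(np.radians(a)),0])*.028
    print(a,[np.round((px("side",p)-[335,255])*12) for p in(K-d,K+d)])
E
```

```text
[ 0.24756023 -1.12064598  1.02883291]
230 [array([299.,  62.]), array([191., 231.])]
240 [array([276.,  56.]), array([215., 237.])]
250 [array([252.,  53.]), array([240., 240.])]
260 [array([227.,  53.]), array([265., 240.])]
265 [array([215.,  54.]), array([277., 239.])]
```

View pics/s4.png

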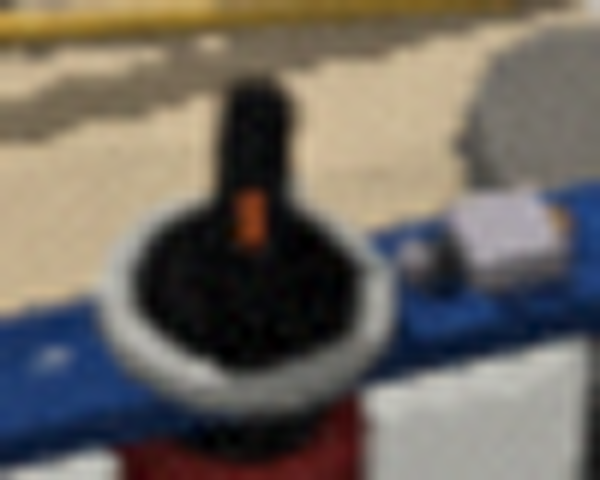

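>>> {"op": "apply_moves", "data": {
  "series": [
    {"offset":[4,0.2,0],"rot":[0,0,8]},
    {"offset":[8,0.5,0],"rot":[0,0,16]},
    {"offset":[9.4,0.5,0],"rot":[0,0,24]},
    {"offset":[9.4,0.5,0],"rot":[0,0,32]},
    {"offset":[9.4,0.5,0],"rot":[0,0,40]},
    {"offset":[9.4,0.5,0],"rot":[0,0,48]},
    {"offset":[9.4,0.5,0],"rot":[0,0,56]},
    {"offset":[9.4,0.5,0],"rot":[0,0,63]},
    {"offset":[9.4,0.5,0],"rot":[0,0,66.5]},
    {"offset":[9.4,0.5,-3],"rot":[0,0,66.5]},
    {"offset":[9.4,0.5,-6],"rot":[0,0,66.5]},
    {"offset":[9.4,0.5,-8],"rot":[0,0,66.5]},
    {"offset":[9.4,0.5,-8.9],"rot":[0,0,66.5]},
    {"offset":[9.4,0.5,-8.9],"rot":[0,0,66.5]}
  ]
}}

```text
time: 17.4
position: [0.5639, -0.2439, 0.2033]
tool_rot: [0.817, 0.577, -0.001, -0.001]
ft_force: [-0.3, -0.5, -0.4]
grip_width: 0.048
grip_force: 0.0
```

>>> {"op": "apply_moves", "data": {
  "series": [
    {"offset":[0,0,0],"rot":[0,0,0]},
    {"offset":[0,0,0],"rot":[0,0,0]},
    {"offset":[0,0,0],"rot":[0,0,0]},
    {"offset":[0,0,0],"rot":[0,0,0]},
    {"offset":[0,0,0],"rot":[0,0,0]},
    {"offset":[0,0,0],"rot":[0,0,0]},
    {"offset":[0,0,0],"rot":[0,0,0]}
  ],
  "hand": 0,
  "newtons": 50
}}

```text
time: 18.1
position: [0.5654, -0.2446, 0.2052]
tool_rot: [0.817, 0.577, 0.001, 0.001]
ft_force: [3.3, -0.3, 2.2]
grip_width: 0.0155
grip_force: 50.0
```

```bash
python3 - <<'E'
from rig import get_obs
o=get_obs();print(o["moment"],o["ft_force"],o["tool_rot"],o["position"])
E
```

```text
[-0.03054468 -0.39500205  0.03785481] [ 3.2997531  -0.25356194  2.20241915] [8.17060533e-01 5.76550466e-01 6.94249459e-04 1.07856806e-03] [ 0.56544505 -0.24460733  0.20518122]
```

>>> {"op": "apply_moves", "data": {
  "series": [
    {"offset":[0.1,0,0],"rot":[0,0,-7]},
    {"offset":[0.1,0,0],"rot":[0,0,-14]},
    {"offset":[0.1,0,0],"rot":[0,0,-21]},
    {"offset":[0.1,0,0],"rot":[0,0,-28]},
    {"offset":[0.1,0,0],"rot":[0,0,-35]},
    {"offset":[0.1,0,0],"rot":[0,0,-42]},
    {"offset":[0.1,0,0],"rot":[0,0,-48]},
    {"offset":[0.1,0,0],"rot":[0,0,-54]},
    {"offset":[0.1,0,0],"rot":[0,0,-60]},
    {"offset":[0.1,0,0],"rot":[0,0,-66]},
    {"offset":[0.1,0,0],"rot":[0,0,-70]},
    {"offset":[0.1,0,0],"rot":[0,0,-72]},
    {"offset":[0.1,0,0],"rot":[0,0,-72]}
  ]
}}

```text
time: 19.4
position: [0.5656, -0.2442, 0.2052]
tool_rot: [1.0, -0.014, 0.0, 0.0]
ft_force: [1.2, 1.5, 4.0]
grip_width: 0.0154
grip_force: 50.0
```

```bash
python3 - <<'E'
from rig import get_obs
o=get_obs();print(o["moment"],o["ft_force"],o["tool_rot"],o["position"])
E
```

```text
[0.19286752 0.00837973 0.00987971] [1.23174372 1.50594244 3.95864251] [ 9.99906382e-01 -1.36822402e-02  1.40892159e-04  6.84167149e-05] [ 0.5655669  -0.24424901  0.2051665 ]
```

>>> {"op": "apply_moves", "data": {
  "series": [
    {"offset":[0,0,0],"rot":[0,0,0]},
    {"offset":[0,0,0],"rot":[0,0,0]},
    {"offset":[0,0,0],"rot":[0,0,0]},
    {"offset":[0,0,0],"rot":[0,0,0]},
    {"offset":[0,0,4],"rot":[0,0,0]},
    {"offset":[0,0,8],"rot":[0,0,0]},
    {"offset":[0,0,12],"rot":[0,0,0]},
    {"offset":[0,0,16],"rot":[0,0,0]},
    {"offset":[0,0,16],"rot":[0,0,0]}
  ],
  "hand": 0.55
}}

```text
time: 20.3
position: [0.5681, -0.2459, 0.3715]
tool_rot: [1.0, -0.014, 0.006, 0.004]
ft_force: [0.7, -1.2, -0.2]
grip_width: 0.0475
grip_force: 0.0
```

```bash
python3 - <<'E'
from h import *
im=vision.camera("side")
cv2.imwrite("pics/s5.png",cv2.resize(im[230:350,290:420][:,:,::-1],None,fx=5,fy=5,interpolation=cv2.INTER_CUBIC))
for q in("jar","jar_green","jar_red","stud_grip"):print(q,avg(q,1))
E
```

```text
jar [[ 0.5655 -0.2434  0.0773  0.75  ]
 [ 0.4977 -0.4594  0.0015  0.53  ]]
jar_green [[ 0.4997 -0.4627  0.0049  0.81  ]
 [ 0.5002 -0.4612  0.001   0.9   ]]
jar_red [[0.4318 0.0533 0.0013 0.68  ]
 [0.4302 0.053  0.0042 0.62  ]]
stud_grip [[ 0.5658 -0.2409  0.1975  0.17  ]]
```

View pics/s5.png

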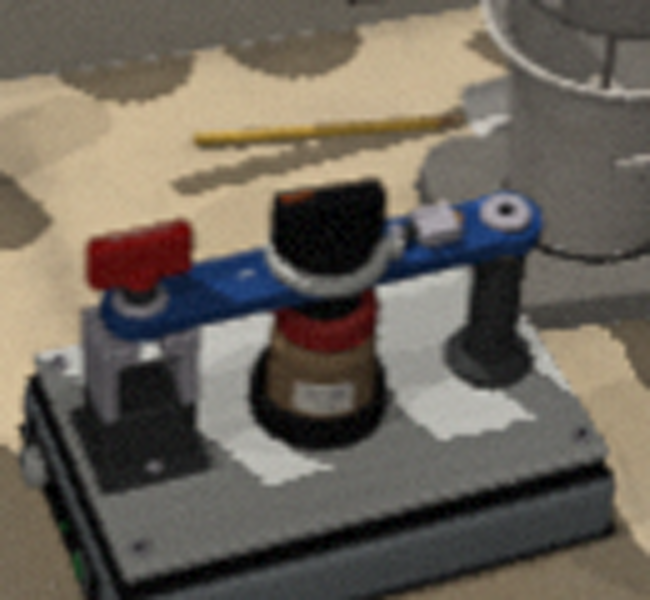

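```bash
python3 - <<'E'
from h import *
K=np.array([.5655,-.2447,.212])
for a in(170,176,180,184,190,196,202):
    d=np.array([np.cos(np.radians(a)),np.sin(np.radians(a)),0])*.028
    p,q=[(px("side",K+s*d)-[290,230])*5 for s in(1,-1)]
    print(a,np.round(p),np.round(q),round((q-p)[1]/(q-p)[0],3))
E
```

```text
170 [270. 188.] [387. 182.] -0.051
176 [271. 192.] [386. 178.] -0.123
180 [272. 195.] [384. 176.] -0.173
184 [273. 198.] [383. 173.] -0.225
190 [276. 202.] [380. 169.] -0.309
196 [279. 205.] [377. 166.] -0.402
202 [282. 209.] [373. 162.] -0.51
```

The knob bar's slope of about -0.1 puts it near 175–178°, just past in-line (about 1.4 rad), so it is beyond the detent. The stud is up and in line, the bridge is closed and the jars are in place.

```bash
python3 -c "
from rig import hand_in
print(hand_in())"
```

```text
the job is handed in; nothing more can be done
None
```

The jar is clamped and the job is handed in at about 21 s of the 62 s: the bridge is on its stop, the stud looks locked up in its catch, the knob is past its detent, and the other two jars are where they started.

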